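Pin the oak box shut

TASK

Swing the lid of the oak box shut, so that the hole in its brass plate lines up over the holes in the two brass plates on the box. Then take the long pin with the disc collar and the wooden grip from the oak rest, thread it straight down through all three holes until its collar sits on the lid's plate, and let go of it. The short pin with the ball head is not the one.

Things in the scene. Friction and masses are not known exactly. Their poses are not given: they have to be found in the camera images.
- lid (a joint): Angle of the oak box's lid (rad), a level board 170 x 110 x 10 mm, top 80 mm above the work surface, that swivels about an upright pivot. 0 = shut, a firm stop; it starts 0.5 to 0.9 open (at most 1.2), swung out towards the robot. Opening turns it clockwise seen from above, shutting anticlockwise. It stays where it is left; about 1 N at the knob moves it.
- lid_knob (a point): Centre of the upright round wooden knob on the lid: 22 mm diameter, 42 mm tall, spanning 80 to 122 mm above the work surface (this point at 101 mm). It is 105 mm from the lid's pivot. x points level from the pivot through the knob to the 30 mm hole in the lid's brass plate, 77 mm beyond the knob; z is up.
- eye (a point): Where the lid plate's hole must come: on the upright axis of the 30 mm holes of two brass plates (54 x 50 x 6 mm, tops at 26 and 56 mm) on the end of the fixed oak box, 80 mm above the work surface = top of the lid's plate. x points level away from the box along its length, z up. In this frame the pivot is at x = -182 mm, y = 0; the shut lid's knob centre at x = -77, y = 0, z = +21 mm.
- pin_mid (a point): Middle of the long pin, upright in an oak rest 40 mm high, tip on the work surface; z is its axis, up. 113 mm tall: 10 mm brass shank (-56.5 to +15.5 mm from here), brass collar 44 mm wide, 5 mm thick, wooden grip 22 mm wide (+20.5 to +56.5 mm). Seated, this point is 15.5 mm below eye. 90 mm from it, nearer or farther from the robot, stands a short ball-headed pin, 74 mm tall: leave it.
Things that resemble listed ones, but are neither listed nor needed, are in the scene too. Leave any grey look-alike of the part that bears pin_mid alone.

How it is judged:
On the way:
1. the lid is swung shut (value of joint lid below 0.1 rad), for 0.2 s.
At the end, for the whole second after the job is handed in: The lid is shut (within 0.12 rad) and the long pin stands at rest through all three holes: its middle within 14 mm of the holes' axis, its collar on the lid's plate (within about 6 mm), upright within 10 degrees (value of joint lid below 0.12 rad and horizontal distance between pin_mid and eye below 0.014 m and z of pin_mid in the frame of eye between -0.0205 and -0.009 m and angle between pin_mid's own z axis and vertical below 0.18 rad and linear speed of pin below 0.02 m/s); the robot touches nothing.
It also fails if it takes over 51 s, if anything falls off the work surface, if the arm or the gripper's body presses on something with over 40 N, if the wrist force passes 120 N, or if a joint passes its speed limit or range.

ROBOT

A 6-joint arm with a two-finger parallel gripper is mounted at the origin on the work surface. World frame = base frame: x ahead of the robot, y to its left, z up, the work surface at z = 0. Lengths are in m, angles in rad, forces in N, time in s.
With the tool pointing down it reaches from about 0.3 to 0.95 m from the base axis. Payload 3.1 kg.
Tool frame: the origin (TCP) lies midway between the tips of the shut fingers; the grasp point (between the pads) lies manip.grip_depth behind it (manip.grip_depth is the distance from the TCP to the grasp point, in m); x points along the fingers, z is the direction in which the jaws open and shut, and the axes are right-handed (so a half turn about x gives the same grasp; the last joint's range is limited). The gripper opens to 85 mm and grips with 20 to 120 N. Pads are 22 mm wide; open, the fingers measure 114 mm over their backs; the gripper's body (76 mm by 85 mm) begins 54 mm behind the grasp point. The pads swing forward as they close: fully open they stand 13 mm farther back than shut.
Start: joints at [1.112, 0.308, 1.634, -0, 1.2, -0.07], TCP at [0.237, 0.578, 0.231] pointing down, gripper open.
Joint ranges: [-3.06, 3.06], [-0.79, 1.96], [0.05, 2.63], [-1.19, 4.34], [0.05, 2.64], [-2.94, 2.94]. Speed limits (rad/s): [2.79, 2.79, 3.14, 3.14, 3.14, 3.14].

INTERFACE

Orientations are given as a rotation vector (axis times angle).
In Python, from workcell import manip gives the robot as it stands.
- The arm moves only by the shell command python3 -m jog 'ROWS' [FORCE]. ROWS is JSON, a list of rows, each a list of 7 numbers: the shift along the tool's x, y, z in m, then the turn, a rotation vector about the tool's x, y, z in rad, then the closure, from -1 (fully open) to 1 (shut), so that 0 is half open. In form: [[dx, dy, dz, ax, ay, az, gripper], ...]. A call has 1 to 10 rows; each row shifts and turns the commanded pose from where the row before left it, along the tool's axes as they then stand; what a row does not reach is not made up. A row lasts 1/12 s, in which the tool goes at most 41.7 mm and 7.16 degrees, less where a joint would pass 70% of its speed; a pose out of reach is approached as far as the arm can. A call is refused whole if a number of a shift passes 0.0417 or a number of a turn 0.125, either way. A call with a gripper value outside its range is refused whole. The fingers move at their own pace and stop on an object; FORCE is the grip in N (left out, the last holds). Time passes only in rows, so rows that do not move let the fingers close. It gives the time, the measured TCP pose, the force and the opening at its end, in the units of the state.
- manip.read_state(): the state, without advancing time (a new reading comes with each control period).
- manip.read_camera(name): name is "scene" or "side" or "wrist"; returns (picture, depth): 480x640x3 uint8, blue, green, red; 480x640 float32, m along the optical axis (not along the pixel's ray), 0 where there is no reading.
- manip.camera_params(name): a dict with "fx", "fy", "cx", "cy" (pixels), "pose" (4x4, takes a point from camera to world coordinates); the wrist camera has in their place "mount" (4x4, takes a point from camera to tool coordinates, whose origin is the TCP and whose axes are the tool frame's). Camera axes: x right, y up, looking along -z (the intrinsics and any distortion apply to the point x, -y, -z); pixel columns grow to the right and rows downward; lengths in m; the calibration is good to about 2 mm. A picture is of the moment at which its call begins: read the wrist's pose just before it. camera_params takes no time and is no camera call.
- manip.hand_in(): hands the job in, once; it reports no verdict.
Trained networks look in the newest picture that a camera, given by its name, has taken for a name from the list of things; names that differ only in an ending like _2 or _b are one class to them, and where a whole thing is asked for, a point or a joint stands for the part that bears it (a point fixed in the world has none). Each returns a list of dicts, best first, with "conf" (0 to 1); they miss things now and then, are a little off and sometimes report something else, mostly with a low value. They report only what shows in the picture. A call takes as long as a camera call. They do not tell look-alikes from the thing itself.
- manip.look_for(camera, target): "extent" ([left, top, right, bottom] in pixels, round what is visible of it).
The state is a dict: "time": time; "qpos": joint angles; "qd": joint speeds; "effort": joint torques, N m; "tcp_pos": TCP position; "tcp_rot": TCP orientation; "contact_force": force on the tool from outside, world axes, zero at the start; "moment": the same for the moment, N m; "gripper_width": opening from 0.0 (shut) to 1.0 (fully open).
Only numpy, scipy, OpenCV 4.12 (cv2) and the standard library are available. Lean on these libraries where they do the work, as an engineer would, in place of code of your own. Each camera call takes 0.05 s, during which the arm holds its last target.

## Working session

There is one attempt and no reset: what is moved stays moved. The work goes in short steps, Python scripts to look and compute and a shell command to move; the robot and the scene stay as the last step left them, time stands still between calls to the robot, and variables do not carry over. Pictures are saved under pics/ and viewed, and the job is handed in when it is done.

```bash
ls; mkdir -p pics
cat > h.py <<'E'
import numpy as np, cv2
from scipy.spatial.transform import Rotation as R
from workcell import manip
def cam(n,save=None):
    s=manip.read_state(); im,d=manip.read_camera(n); p=manip.camera_params(n)
    if 'pose' in p: T=np.array(p['pose'])
    else:
        W=np.eye(4);W[:3,:3]=R.from_rotvec(s['tcp_rot']).as_matrix();W[:3,3]=s['tcp_pos'];T=W@np.array(p['mount'])
    if save: cv2.imwrite(save,im)
    return im,d,p,T
def cloud(d,p,T):
    v,u=np.mgrid[:d.shape[0],:d.shape[1]]
    P=np.stack([(u-p['cx'])/p['fx']*d,-(v-p['cy'])/p['fy']*d,-d],-1)
    return P@T[:3,:3].T+T[:3,3]
E
python3 - <<'E'
from h import *
s=manip.read_state();print(s, manip.grip_depth)
for n in ['scene','side']:
    im,d,p,T=cam(n,f'pics/{n}0.png'); print(n,{k:v for k,v in p.items()})
    np.savez(f'{n}0.npz',im=im,d=d,T=T,P=cloud(d,p,T))
    for t in ['lid','lid_knob','pin_mid']:
        print(t,[(np.round(x['extent']),round(x['conf'],2)) for x in manip.look_for(n,t)])
E
```

```text
pics
{'time': 0.0, 'qpos': array([ 1.11227936e+00,  3.09019549e-01,  1.63521653e+00, -9.59466130e-06,
        1.19969139e+00, -6.96917218e-02]), 'qd': array([-0.00091626, -0.0010569 , -0.0002119 ,  0.00050503,  0.00130595,
        0.00089919]), 'effort': array([-9.15165219e-04, -4.15249801e+01, -2.76665175e+01, -1.36710628e-05,
        1.03658071e-02,  1.21891190e-06]), 'tcp_pos': array([0.23659072, 0.57758604, 0.23002374]), 'tcp_rot': array([-0.91942962,  1.37049281,  0.91750017]), 'contact_force': array([-0.61542845,  0.16953357,  0.03228882]), 'moment': array([ 0.02766402, -0.0420678 ,  0.06467303]), 'gripper_width': 1.0011003247583514} 0.0187
scene {'fx': 538.7318549302817, 'fy': 538.7318549302817, 'cx': 314.1552680460344, 'cy': 231.49516090442756, 'pose': array([[-0.78025025, -0.42365555,  0.46013642,  0.94133579],
       [ 0.62543723, -0.52123791,  0.58063698,  0.52102553],
       [-0.00614954,  0.7408286 ,  0.67166597,  0.70178544],
       [ 0.        ,  0.        ,  0.        ,  1.        ]])}
lid [(array([302., 245., 394., 364.]), 0.78)]
lid_knob []
pin_mid [(array([311., 164., 333., 214.]), 0.93), (array([278., 145., 298., 180.]), 0.56)]
side {'fx': 479.1380413438484, 'fy': 479.1380413438484, 'cx': 325.7314493061462, 'cy': 236.03361937418558, 'pose': array([[-0.93009058,  0.20586484, -0.30422226,  0.32510416],
       [-0.36672332, -0.56798402,  0.73682301,  0.47304673],
       [-0.02110743,  0.79687754,  0.60377203,  0.49760438],
       [ 0.        ,  0.        ,  0.        ,  1.        ]])}
lid [(array([162., 276., 355., 376.]), 0.85)]
lid_knob [(array([162., 276., 353., 376.]), 0.59)]
pin_mid [(array([408., 200., 440., 261.]), 0.96), (array([416., 169., 442., 197.]), 0.73)]
```

View pics/scene0.png

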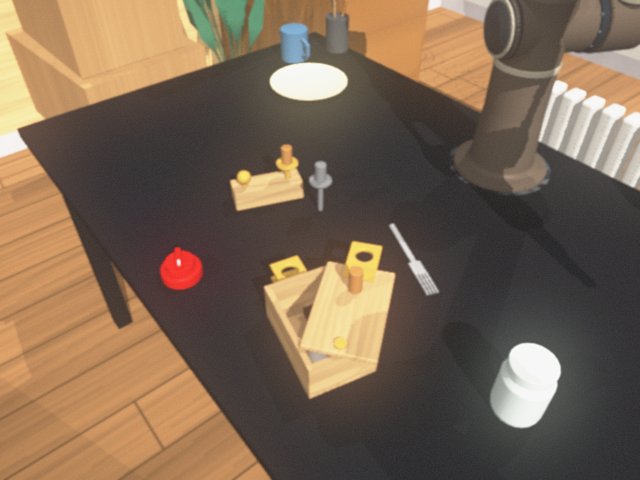

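View pics/side0.png

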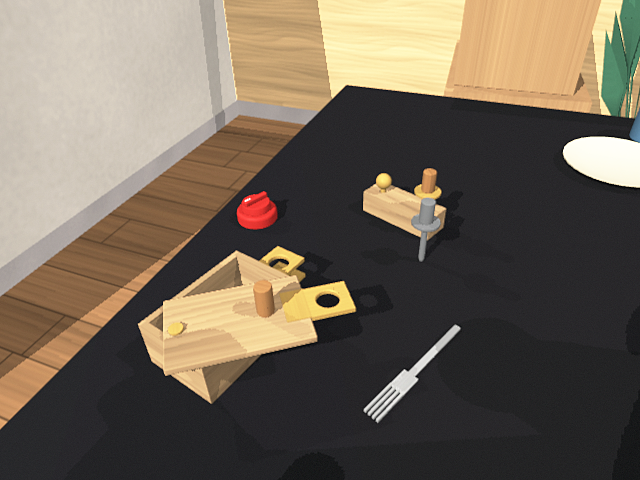

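Scene picture: the oak rest holds the ball-headed short pin (243,178) and the brass and wood long pin (287,160). A grey look-alike pin stands at (320,180). The lid is open, with its knob at (356,280), its plate hole at (364,257) and the brass pivot at (340,343). The box's eye plates are at (289,267). In the side picture the long pin is at (429,183), the grey pin at (426,215), the knob at (264,298), the lid hole at (328,299) and the box plate hole at (281,262).

Candidates for pin_mid: brass and wood long pin (287,160), grey pin (320,180), ball pin (243,178). I choose (287,160). Next, measure and check crops.

Run:
```python
from h import *
for n in ['scene','side']:
    z=np.load(f'{n}0.npz');P=z['P'];im=z['im'];d=z['d']
    ok=d>0
    hsv=cv2.cvtColor(im,cv2.COLOR_BGR2HSV)
    pts={'scene':dict(knob=(356,270),pivot=(340,343),grip=(287,150),collar=(280,163),ball=(243,177),grey=(320,166),platecorner=(289,262),lidplate=(378,250)),
     'side':dict(knob=(264,285),pivot=(176,328),grip=(429,172),collar=(420,191),ball=(384,180),grey=(428,203),lidplate=(346,292),plate=(296,260))}[n]
    for k,(u,v) in pts.items(): print(n,k,np.round(P[v,u],4), np.round(P[v+1,u-1],4))
    # heights mask clusters: in rest area
a=cv2.imread('pics/scene0.png')[120:380,220:420];b=cv2.imread('pics/side0.png')[150:400,130:470]
cv2.imwrite('pics/c1.png',cv2.resize(a,None,fx=2.3,fy=2.3,interpolation=2)[:600]);cv2.imwrite('pics/c2.png',cv2.resize(b,None,fx=2.3,fy=2.3,interpolation=2))
```

```text
scene knob [0.5504 0.1266 0.1238] [0.5507 0.125  0.1206]
scene pivot [0.6345 0.1896 0.0841] [0.6372 0.1905 0.085 ]
scene grip [ 0.4299 -0.2078  0.1119] [ 0.4329 -0.2071  0.1112]
scene collar [ 0.4405 -0.2191  0.0796] [ 0.4424 -0.2202  0.0775]
scene ball [ 0.5165 -0.2396  0.0687] [ 0.5181 -0.2411  0.0662]
scene grey [ 0.4171 -0.1213  0.1155] [ 0.4178 -0.1234  0.1123]
scene platecorner [ 0.5798 -0.0039  0.0565] [ 0.5823 -0.0034  0.0561]
scene lidplate [0.4614 0.0852 0.0793] [0.4653 0.0868 0.0806]
side knob [0.547  0.1253 0.1218] [0.5477 0.1266 0.1212]
side pivot [0.6313 0.1901 0.0841] [0.6317 0.1916 0.0838]
side grip [ 0.4258 -0.2111  0.1126] [ 0.4268 -0.2086  0.1119]
side collar [ 0.4361 -0.2077  0.0768] [ 0.4371 -0.2052  0.0762]
side ball [ 0.5053 -0.2369  0.0679] [ 0.5063 -0.2344  0.0671]
side grey [ 0.4086 -0.1216  0.1124] [ 0.4092 -0.117   0.1134]
side lidplate [0.4691 0.0629 0.0804] [0.4704 0.0629 0.0783]
side plate [0.5666 0.0022 0.0565] [0.5685 0.0018 0.0538]
```

View pics/c1.png

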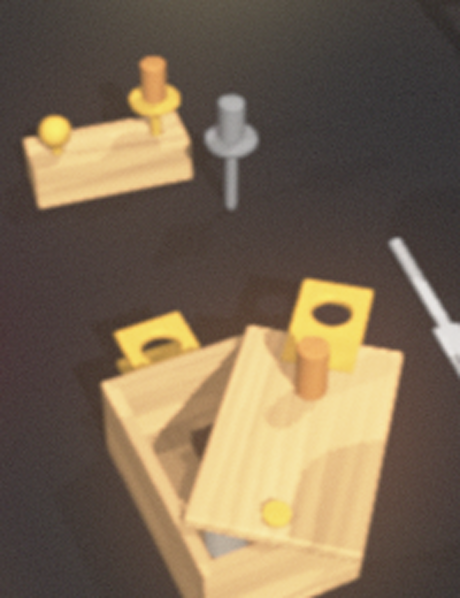

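View pics/c2.png

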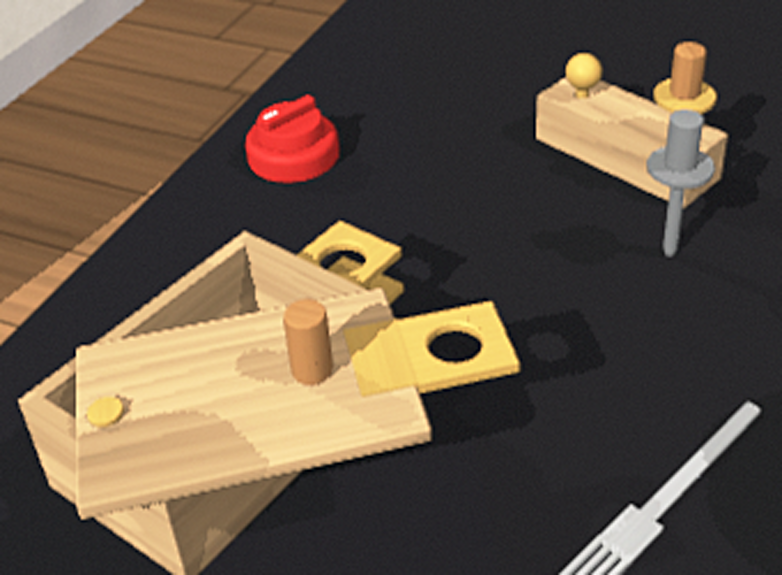

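Run:
```python
from h import *
def ray(n,u,v,z):
    p=manip.camera_params(n);T=np.array(p['pose'])
    r=T[:3,:3]@np.array([(u-p['cx'])/p['fx'],-(v-p['cy'])/p['fy'],-1]);o=T[:3,3]
    return np.round((o+r*(z-o[2])/r[2])[:2],4)
print('eye',ray('scene',289.6,270.5,.056),ray('side',279.5,263.5,.056))
print('lidhole',ray('scene',220+331/2.3,120+313/2.3,.08),ray('side',130+454/2.3,150+343/2.3,.08))
print('pivot',ray('scene',220+276/2.3,120+511/2.3,.083),ray('side',130+105/2.3,150+408/2.3,.083))
print('knobtop',ray('scene',220+313/2.3,120+346/2.3,.122),ray('side',130+305/2.3,150+311/2.3,.122))
print('griptop',ray('scene',220+153/2.3,120+64/2.3,.113),ray('side',130+690/2.3,150+52/2.3,.113))
print('collar',ray('scene',220+154.5/2.3,120+98/2.3,.077),ray('side',130+685/2.3,150+93/2.3,.077))
print('greytop',ray('scene',220+231/2.3,120+103/2.3,.113),ray('side',130+686/2.3,150+121/2.3,.113))
print('ball',ray('scene',220+55/2.3,120+131/2.3,.064),ray('side',130+583/2.3,150+71/2.3,.064))
# box rim points z 0.055-0.075 & rest top
for n in ['scene','side']:
    z=np.load(f'{n}0.npz');P=z['P'];hsv=cv2.cvtColor(z['im'],cv2.COLOR_BGR2HSV)
    m=(np.abs(P[...,2]-.056)<.004)&(P[...,1]<.05)&(P[...,1]>-.08)&(P[...,0]>.5)&(P[...,0]<.65)&(hsv[...,1]>150)
    q=P[m][:,:2].astype(np.float32); print(n,len(q),cv2.minAreaRect(q), q.mean(0))
    m=(np.abs(P[...,2]-.080)<.004)&(P[...,1]<.3)&(P[...,1]>0)&(P[...,0]>.4)
    q=P[m][:,:2].astype(np.float32); print(n,len(q),cv2.minAreaRect(q))
    m=(np.abs(P[...,2]-.04)<.003)&(P[...,1]<-.15)&(P[...,0]>.3)&(P[...,0]<.6)
    q=P[m][:,:2].astype(np.float32); print(n,'rest',len(q),cv2.minAreaRect(q))
```

```text
eye [0.5905 0.0121] [0.5858 0.0168]
lidhole [0.4897 0.0815] [0.4865 0.0822]
pivot [0.6331 0.188 ] [0.633  0.1888]
knobtop [0.5497 0.1261] [0.5482 0.1264]
griptop [ 0.427  -0.2132] [ 0.4238 -0.209 ]
collar [ 0.4264 -0.2143] [ 0.4243 -0.2135]
greytop [ 0.4117 -0.1265] [ 0.4083 -0.1219]
ball [ 0.5118 -0.2442] [ 0.507  -0.2402]
scene 118 ((0.589092493057251, 0.004737144336104393), (0.04057688266038895, 0.05024108290672302), 76.76514434814453) [0.5937372  0.00300259]
scene 6851 ((0.5561346411705017, 0.1309218555688858), (0.22765454649925232, 0.11011137813329697), 36.79698181152344)
scene rest 1184 ((0.42277631163597107, -0.9227922558784485), (0.24459318816661835, 1.4777040481567383), 0.2840331792831421)
side 59 ((0.587648332118988, 0.008316455408930779), (0.037642497569322586, 0.05169592425227165), 77.39340209960938) [0.5848322  0.01595616]
side 10507 ((0.5542696714401245, 0.13186363875865936), (0.2249230295419693, 0.1126546636223793), 36.68072509765625)
side rest 1104 ((0.45800843834877014, -0.7004170417785645), (1.0084238052368164, 0.22014695405960083), 84.46823120117188)
```

```bash
cat >> h.py <<'E'
def plan(target,yaw):  # tool-frame delta from current; yaw = world angle deg of tool z axis
    s=manip.read_state(); M=R.from_rotvec(s['tcp_rot']).as_matrix()
    a=np.radians(yaw); z=np.array([np.cos(a),np.sin(a),0]); x=np.array([0,0,-1.]); y=np.cross(z,x)
    D=np.column_stack([x,y,z]); rv=R.from_matrix(M.T@D).as_rotvec()
    print('shift tool (start axes)',np.round(M.T@(np.array(target)-s['tcp_pos']),4),'shift in final axes',np.round(D.T@(np.array(target)-s['tcp_pos']),4),'rot',np.round(rv,3),'rows>=',np.linalg.norm(rv)/.12)
def st():
    s=manip.read_state(); M=R.from_rotvec(s['tcp_rot']).as_matrix()
    print('t',round(s['time'],2),'tcp',np.round(s['tcp_pos'],4),'x',np.round(M[:,0],3),'zyaw',round(np.degrees(np.arctan2(M[1,2],M[0,2])),1),'F',np.round(s['contact_force'],1),'w',round(s['gripper_width'],3),'q',np.round(s['qpos'],2))
E
python3 - <<'E'
from h import *
st(); print(R.from_rotvec(manip.read_state()['tcp_rot']).as_matrix().round(3))
for y in (166,-14,40,220): plan([.549,.126,.2],y)
E
```

```text
t 0.4 tcp [0.2369 0.5783 0.2311] x [-0. -0. -1.] zyaw 67.7 F [-0.2 -0.6 -0.1] w 1.0 q [ 1.11  0.31  1.63 -0.    1.2  -0.07]
[[-0.    -0.925  0.379]
 [-0.     0.379  0.925]
 [-1.     0.    -0.   ]]
shift tool (start axes) [ 0.0312 -0.4602 -0.3002] shift in final axes [ 0.0311  0.3633 -0.4122] rot [-1.715 -0.    -0.   ] rows>= 14.293566812309576
shift tool (start axes) [ 0.0312 -0.4602 -0.3002] shift in final axes [ 0.0311 -0.3633  0.4122] rot [ 1.426 -0.     0.   ] rows>= 11.886372410549694
shift tool (start axes) [ 0.0312 -0.4602 -0.3002] shift in final axes [ 0.0311 -0.5471 -0.0516] rot [ 0.484 -0.     0.   ] rows>= 4.0323914113388915
shift tool (start axes) [ 0.0312 -0.4602 -0.3002] shift in final axes [0.0311 0.5471 0.0516] rot [-2.658 -0.    -0.   ] rows>= 22.14754831077367
```

```bash
python3 -m jog '[[0,-0.0329,-0.0214,0,0,0,-1],[0,-0.0329,-0.0214,0,0,0,-1],[0,-0.0329,-0.0214,0,0,0,-1],[0,-0.0329,-0.0214,0,0,0,-1],[0,-0.0329,-0.0214,0,0,0,-1],[0,-0.0329,-0.0214,0,0,0,-1],[0,-0.0329,-0.0214,0,0,0,-1],[0,-0.0329,-0.0214,0,0,0,-1],[0,-0.0329,-0.0214,0,0,0,-1],[0,-0.0329,-0.0214,0,0,0,-1]]' 
python3 -m jog '[[0,-0.0329,-0.0214,0,0,0,-1],[0,-0.0329,-0.0214,0,0,0,-1],[0,-0.0329,-0.0214,0,0,0,-1],[0,-0.0329,-0.0214,0,0,0,-1],[0,0,0,0.119,0,0,-1],[0,0,0,0.119,0,0,-1],[0,0,0,0.119,0,0,-1],[0,0,0,0.119,0,0,-1],[0,0,0,0.119,0,0,-1],[0,0,0,0.119,0,0,-1]]' 
python3 -m jog '[[0,0,0,0.119,0,0,-1],[0,0,0,0.119,0,0,-1],[0,0,0,0.119,0,0,-1],[0,0,0,0.119,0,0,-1],[0,0,0,0.119,0,0,-1],[0,0,0,0.119,0,0,-1],[0,0,0,0,0,0,-1],[0,0,0,0,0,0,-1]]'
python3 - <<'E'
from h import *
st(); im,d,p,T=cam('wrist','pics/w1.png'); np.savez('w1.npz',im=im,d=d,T=T,P=cloud(d,p,T)); print(p)
E
```

```text
time: 1.23
tcp_pos: [0.4611, 0.2539, 0.2316]
tcp_rot: [-0.918, 1.368, 0.918]
contact_force: [0.4, -0.1, 0.6]
gripper_width: 0.999
time: 2.07
tcp_pos: [0.5497, 0.1263, 0.2313]
tcp_rot: [-0.362, 1.54, 0.362]
contact_force: [-0.2, 0.5, -0.1]
gripper_width: 1.002
time: 2.73
tcp_pos: [0.5496, 0.1265, 0.2313]
tcp_rot: [0.191, 1.562, -0.191]
contact_force: [-0.6, 0.2, 0.4]
gripper_width: 0.999
t 2.73 tcp [0.5496 0.1265 0.2313] x [ 0. -0. -1.] zyaw -13.9 F [-0.6  0.2  0.4] w 0.999 q [ 0.15  0.19  1.78 -0.    1.17  0.39]
{'fx': 375.54939078358944, 'fy': 375.54939078358944, 'cx': 317.7656318341641, 'cy': 242.28205275011507, 'mount': array([[-1.44183720e-03,  2.75578842e-01, -9.61277391e-01,
        -1.41416853e-01],
       [-3.58544058e-04,  9.61278186e-01,  2.75579607e-01,
         6.99288703e-02],
       [ 9.99998896e-01,  7.42001227e-04, -1.28719950e-03,
         6.12901099e-04],
       [ 0.00000000e+00,  0.00000000e+00,  0.00000000e+00,
         1.00000000e+00]])}
```

View pics/w1.png

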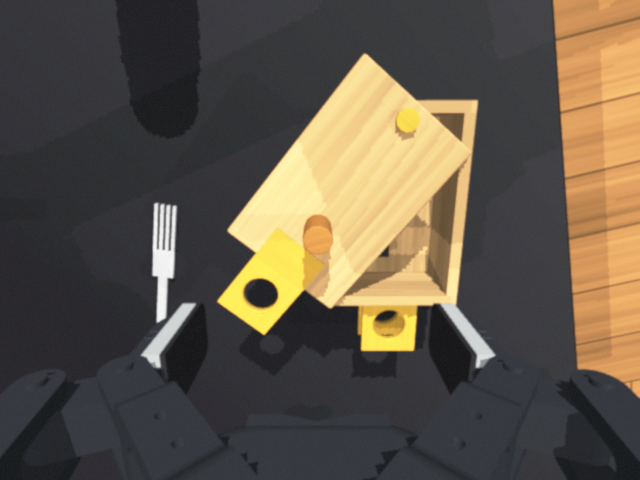

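```bash
cat >> h.py <<'E'
def rayT(p,T,u,v,z):
    r=T[:3,:3]@np.array([(u-p['cx'])/p['fx'],-(v-p['cy'])/p['fy'],-1]);o=T[:3,3]
    return np.round((o+r*(z-o[2])/r[2])[:2],4)
E
python3 - <<'E'
from h import *
z=np.load('w1.npz');p=manip.camera_params('wrist');T=z['T'];P=z['P'];im=z['im']
kn=(P[...,2]>.115)&(P[...,2]<.13); kn[300:]=0; v,u=np.nonzero(kn); print('knob px',u.mean(),v.mean(),P[kn].mean(0))
print('knob',rayT(p,T,u.mean(),v.mean(),.122));
print('pivot',rayT(p,T,407,120,.083),P[120,407]); print('lidhole',rayT(p,T,261,292.5,.08))
c=im[290:360,340:440]; cv2.imwrite('pics/w1c.png',cv2.resize(c,None,fx=6,fy=6,interpolation=2))
m=(abs(P[...,2]-.056)<.004)&(P[...,1]<.06); m[:, :350]=0;m[360:]=0;m[:,425:]=0
q=P[m][:,:2].astype(np.float32);print(len(q),cv2.minAreaRect(q))
E
```

```text
knob px 317.1310810810811 239.21486486486486 [0.55008726 0.12619723 0.12055553]
knob [0.5502 0.1266]
pivot [0.6336 0.1883] [0.63367514 0.18833052 0.08247563]
lidhole [0.4902 0.0815]
1985 ((0.588767409324646, 0.01651487872004509), (0.0644301101565361, 0.06847386807203293), 75.89665985107422)
```

View pics/w1c.png

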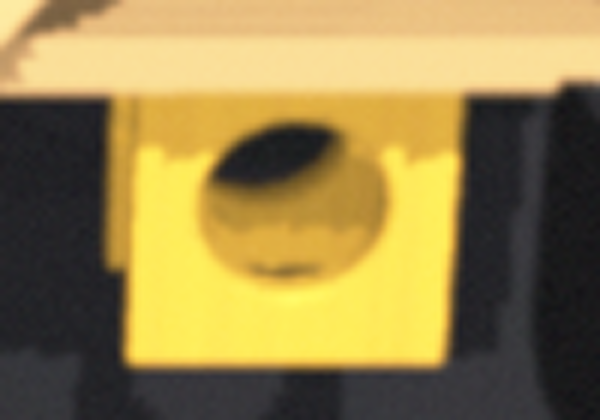

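Run:
```python
from h import *
z=np.load('w1.npz');p=manip.camera_params('wrist');T=z['T']
e=rayT(p,T,389,323.8,.056);pv=np.array([.6335,.1885]);d=e-pv;print('eye',e,np.linalg.norm(d),np.degrees(np.arctan2(*d[::-1])))
u=d/np.linalg.norm(d);print('eye refined',pv+.182*u,'shut knob',pv+.105*u)
k=np.array([.5502,.1266])-pv;a0=np.arctan2(k[1],k[0])%(2*np.pi);a1=np.arctan2(u[1],u[0])%(2*np.pi);print(np.degrees([a0,a1]),a1-a0)
zt=np.radians(-14);Z=np.array([np.cos(zt),np.sin(zt)]);Y=np.array([-np.sin(zt),np.cos(zt)])
for f in np.linspace(0,1,6):
    a=a0+(a1-a0)*f;q=pv+.105*np.array([np.cos(a),np.sin(a)])-manip.read_state()['tcp_pos'][:2];print(round(f,1),np.round([q@Y,q@Z],4))
```

```text
eye [0.5912 0.0128] 0.18072017042931318 -103.53642717499129
eye refined [0.59090044 0.01155572] shut knob [0.60892333 0.08641676]
[216.61593844 256.46357283] 0.6954724190808395
0.0 [-0.0007 -0.0002]
0.2 [-0.0092  0.0117]
0.4 [-0.0159  0.0246]
0.6 [-0.0208  0.0384]
0.8 [-0.0237  0.0527]
1.0 [-0.0246  0.0673]
```

```bash
python3 -m jog '[[0.0345,0,0,0,0,0,-1],[0.0345,0,0,0,0,0,-1],[0.0345,0,0,0,0,0,-1],[0.0345,0,0,0,0,0,-1],[0,0,0,0,0,0,1],[0,0,0,0,0,0,1],[0,0,0,0,0,0,1],[0,0,0,0,0,0,1],[0,0,0,0,0,0,1],[0,0,0,0,0,0,1]]' 25
python3 -c "
from h import *;st()"
```

```text
time: 3.62
tcp_pos: [0.5513, 0.1267, 0.0961]
tcp_rot: [0.194, 1.558, -0.192]
contact_force: [-0.2, 0.1, 5.4]
gripper_width: 0.247
t 3.62 tcp [0.5513 0.1267 0.0961] x [ 0.004  0.    -1.   ] zyaw -14.1 F [-0.2  0.1  5.4] w 0.247 q [ 0.15  0.36  1.87 -0.    0.91  0.39]
```

```bash
python3 -m jog '[[-0.002,-0.0043,0.0058,0,0,0,1],[0,-0.0042,0.0059,0,0,0,1],[0,-0.0036,0.0064,0,0,0,1],[0,-0.0031,0.0065,0,0,0,1],[0,-0.0026,0.0069,0,0,0,1],[0,-0.0023,0.0069,0,0,0,1],[0,-0.0016,0.0071,0,0,0,1],[0,-0.0013,0.0072,0,0,0,1],[0,-0.0006,0.0073,0,0,0,1],[0,-0.0003,0.0073,0,0,0,1]]' 
python3 -m jog '[[0,0,0.003,0,0,0,1],[0,0,0.003,0,0,0,1],[0,0,0,0,0,0,1]]'
python3 - <<'E'
from h import *
st(); cam('wrist','pics/w2.png');st(); cam('side','pics/s2.png')
E
```

```text
time: 4.45
tcp_pos: [0.6076, 0.0832, 0.0958]
tcp_rot: [0.187, 1.568, -0.197]
contact_force: [-25.9, -1.7, 14.6]
gripper_width: 0.244
time: 4.7
tcp_pos: [0.6073, 0.0832, 0.0956]
tcp_rot: [0.189, 1.582, -0.198]
contact_force: [-20.9, -2.9, 20.3]
gripper_width: 0.248
t 4.7 tcp [0.6073 0.0832 0.0956] x [-0.021 -0.003 -1.   ] zyaw -14.1 F [-20.9  -2.9  20.3] w 0.248 q [ 0.07  0.45  1.74 -0.    0.97  0.31]
t 4.75 tcp [0.6073 0.0832 0.0957] x [-0.02  -0.003 -1.   ] zyaw -14.1 F [-21.4  -2.   20.3] w 0.246 q [ 0.07  0.45  1.74 -0.    0.97  0.31]
```

View pics/w2.png

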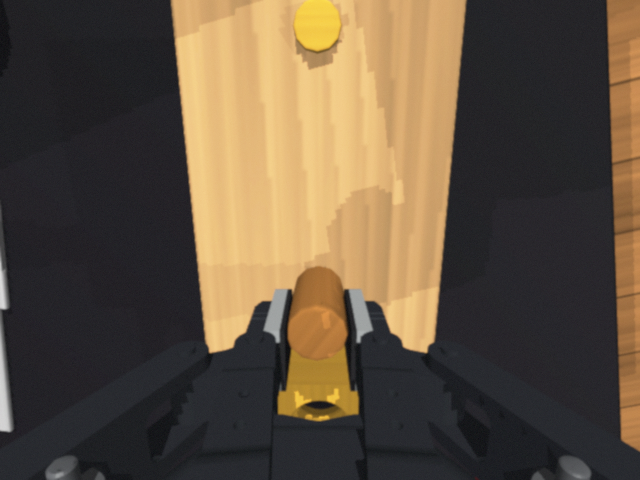

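View pics/s2.png

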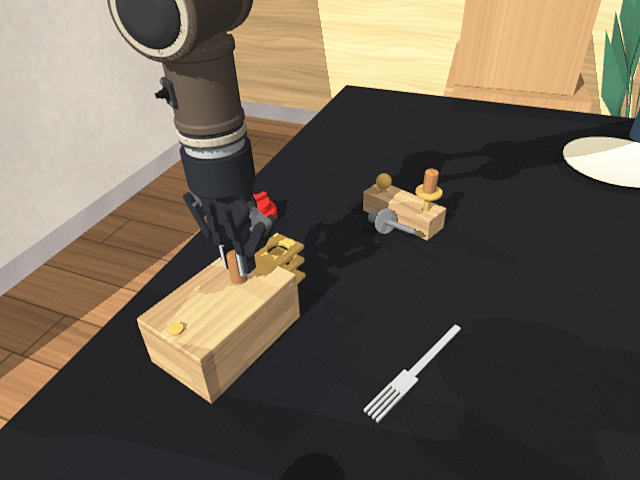

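```bash
python3 -m jog '[[0,0,-0.003,0,0,0,1],[-0.002,0,-0.002,0,0,0,1],[-0.002,0,0,0,0,0,-1],[0,0,0,0,0,0,-1],[0,0,0,0,0,0,-1],[0,0,0,0,0,0,-1],[-0.035,0,0,0,0,0,-1],[-0.035,0,0,0,0,0,-1],[-0.035,0,0,0,0,0,-1],[-0.035,0,0,0,0,0,-1]]' 
python3 -m jog '[[0,0,0,0,0,0,-1],[0,0,0,0,0,0,-1]]'
python3 - <<'E'
from h import *
st(); im,d,p,T=cam('wrist','pics/w3.png'); np.savez('w3.npz',im=im,d=d,T=T,P=cloud(d,p,T))
im,d,p,T=cam('side','pics/s3.png');np.savez('side3.npz',im=im,d=d,T=T,P=cloud(d,p,T))
im,d,p,T=cam('scene','pics/sc3.png')
E
```

```text
time: 5.63
tcp_pos: [0.6103, 0.0867, 0.2407]
tcp_rot: [0.193, 1.562, -0.193]
contact_force: [0.3, -0.2, -0.1]
gripper_width: 1.001
time: 5.8
tcp_pos: [0.6128, 0.0869, 0.2433]
tcp_rot: [0.194, 1.554, -0.192]
contact_force: [-0.1, 0.5, -0.8]
gripper_width: 1.002
t 5.8 tcp [0.6128 0.0869 0.2433] x [ 0.008  0.001 -1.   ] zyaw -14.1 F [-0.1  0.5 -0.8] w 1.002 q [ 0.07  0.28  1.64 -0.    1.21  0.32]
```

View pics/w3.png

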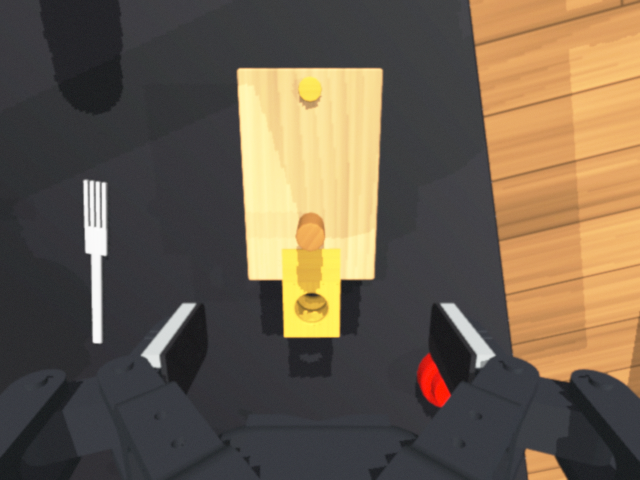

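View pics/s3.png

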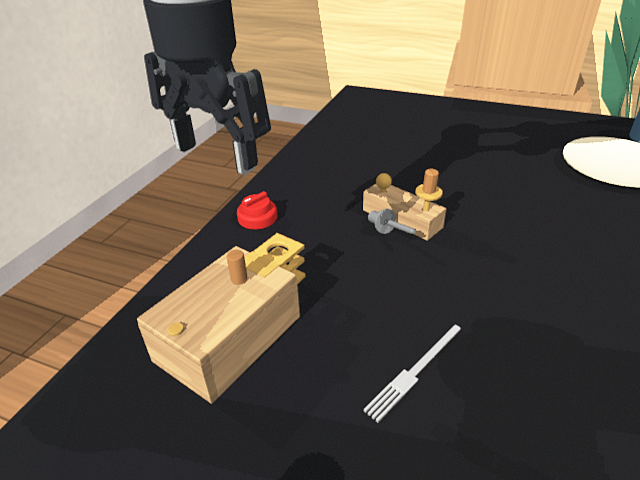

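View pics/sc3.png

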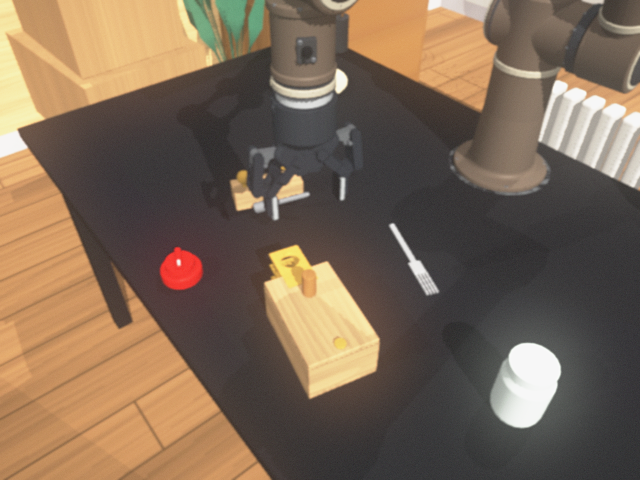

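Run:
```python
from h import *
st();z=np.load('w3.npz');p=manip.camera_params('wrist');T=z['T'];P=z['P'];im=z['im']
cv2.imwrite('pics/w3c.png',cv2.resize(im[240:350,270:355],None,fx=5,fy=5,interpolation=2))
print('lidhole',rayT(p,T,311.5,307,.08),'pivot',rayT(p,T,310.5,89,.083),P[89,310])
print(manip.look_for('scene','pin_mid'),manip.look_for('side','pin_mid'))
plan([.426,-.2135,.235],-14)
```

```text
t 5.95 tcp [0.609  0.0866 0.2376] x [-0.003 -0.    -1.   ] zyaw -14.1 F [-0.1  0.8  0. ] w 1.002 q [ 0.07  0.29  1.65 -0.    1.21  0.32]
lidhole [0.591  0.0134] pivot [0.6349 0.1878] [0.63455969 0.1879989  0.08168895]
[{'extent': [255.2, 195.5, 307.5, 212.4], 'conf': 0.73}] [{'extent': [367.5, 209.7, 412.2, 232.2], 'conf': 0.89}, {'extent': [416.4, 168.6, 445.0, 212.2], 'conf': 0.81}]
shift tool (start axes) [ 0.0027 -0.3356 -0.1041] shift in final axes [ 0.0019 -0.3354 -0.1047] rot [-0.002 -0.004  0.001] rows>= 0.03665840552460522
```

View pics/w3c.png

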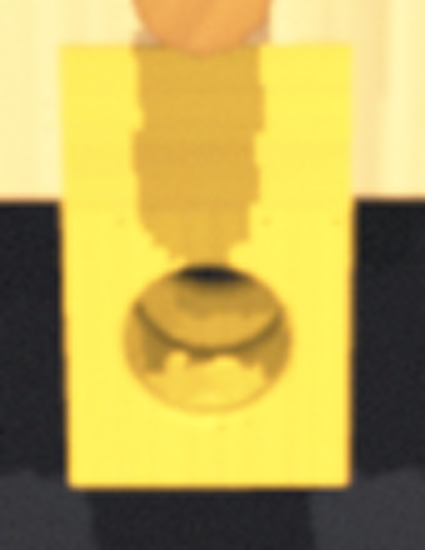

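```bash
python3 -m jog '[[0,-0.0373,-0.0116,0,0,0,-1],[0,-0.0373,-0.0116,0,0,0,-1],[0,-0.0373,-0.0116,0,0,0,-1],[0,-0.0373,-0.0116,0,0,0,-1],[0,-0.0373,-0.0116,0,0,0,-1],[0,-0.0373,-0.0116,0,0,0,-1],[0,-0.0373,-0.0116,0,0,0,-1],[0,-0.0373,-0.0116,0,0,0,-1],[0,-0.0373,-0.0116,0,0,0,-1]]' 
python3 -m jog '[[0,0,0,0,0,0,-1],[0,0,0,0,0,0,-1],[0,0,0,0,0,0,-1],[0,0,0,0,0,0,-1],[0,0,0,0,0,0,-1],[0,0,0,0,0,0,-1]]'
python3 - <<'E'
from h import *
st(); im,d,p,T=cam('wrist','pics/w4.png'); np.savez('w4.npz',im=im,d=d,T=T,P=cloud(d,p,T)); st()
cv2.imwrite('pics/w4c.png',cv2.resize(im[150:350,200:440],None,fx=3,fy=3,interpolation=2))
E
```

```text
time: 6.8
tcp_pos: [0.4251, -0.2143, 0.2379]
tcp_rot: [0.194, 1.564, -0.192]
contact_force: [0.6, -1.1, -0.1]
gripper_width: 0.997
time: 7.3
tcp_pos: [0.4276, -0.2123, 0.239]
tcp_rot: [0.192, 1.563, -0.191]
contact_force: [0.6, -0.1, 0.1]
gripper_width: 1.001
t 7.3 tcp [ 0.4276 -0.2123  0.239 ] x [-0.  0. -1.] zyaw -14.0 F [ 0.6 -0.1  0.1] w 1.001 q [-0.55  0.01  1.96  0.    1.17 -0.31]
t 7.35 tcp [ 0.4276 -0.2124  0.2391] x [-0.  0. -1.] zyaw -14.0 F [ 0.1 -0.   0.3] w 1.003 q [-0.55  0.01  1.96  0.    1.17 -0.31]
```

View pics/w4.png

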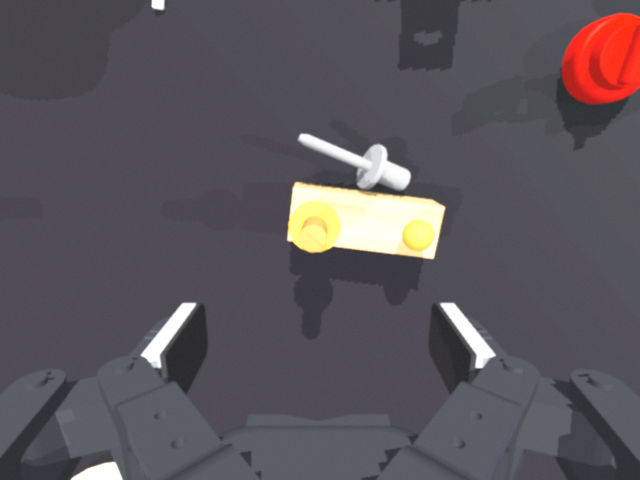

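View pics/w4c.png

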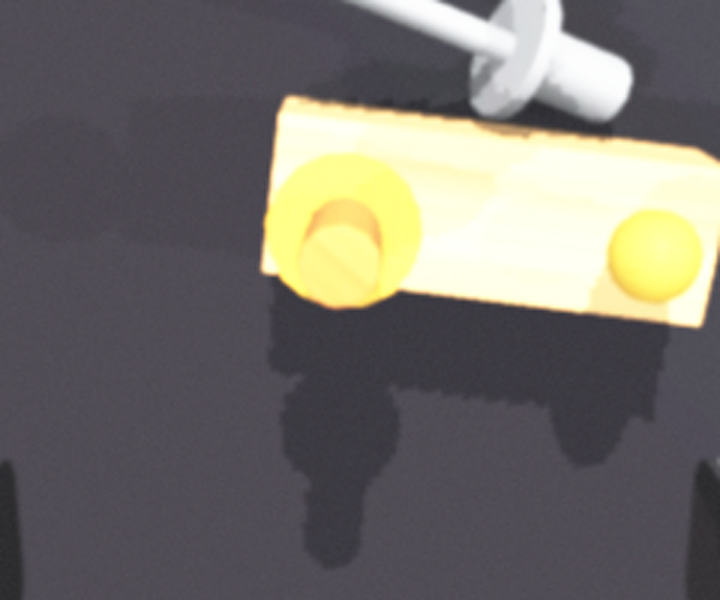

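The wrist picture shows the long pin's wooden grip top at (313,239) and its collar at (314,227). The ball pin is at (418,235). The grey pin has fallen over by itself and lies at (365,163), clear of the grasp.

Run:
```python
from h import *
z=np.load('w4.npz');p=manip.camera_params('wrist');T=z['T'];P=z['P']
g=rayT(p,T,313.3,239,.113);c=rayT(p,T,314.3,227,.077);print(g,c)
m=(P[...,2]>.105)&(P[...,2]<.12);m[300:]=0;print(P[m].mean(0),m.sum(),np.ptp(P[m],axis=0))
plan([*((g+c)/2),.083],-14)
```

```text
[ 0.4243 -0.2158] [ 0.4248 -0.2155]
[ 0.42384965 -0.21489457  0.11137735] 656 [0.02158491 0.0210462  0.0088222 ]
shift tool (start axes) [ 0.1561 -0.0039 -0.0021] shift in final axes [ 0.1561 -0.0038 -0.0022] rot [ 0.001 -0.    -0.   ] rows>= 0.0051542756196369536
```

```bash
python3 -m jog '[[0.036,-0.0038,-0.002,0,0,0,-1],[0.036,0,0,0,0,0,-1],[0.036,0,0,0,0,0,-1],[0.036,0,0,0,0,0,-1],[0.012,0,0,0,0,0,-1],[0,0,0,0,0,0,-1],[0,0,0,0,0,0,-1]]'
python3 - <<'E'
from h import *
st(); cam('wrist','pics/w5.png')
E
```

```text
time: 7.93
tcp_pos: [0.4241, -0.2159, 0.0827]
tcp_rot: [0.193, 1.564, -0.192]
contact_force: [0.5, -0.5, 0.1]
gripper_width: 0.999
t 7.93 tcp [ 0.4241 -0.2159  0.0827] x [-0.001  0.001 -1.   ] zyaw -14.0 F [ 0.5 -0.5  0.1] w 0.999 q [-0.56  0.23  2.08  0.    0.83 -0.32]
```

View pics/w5.png

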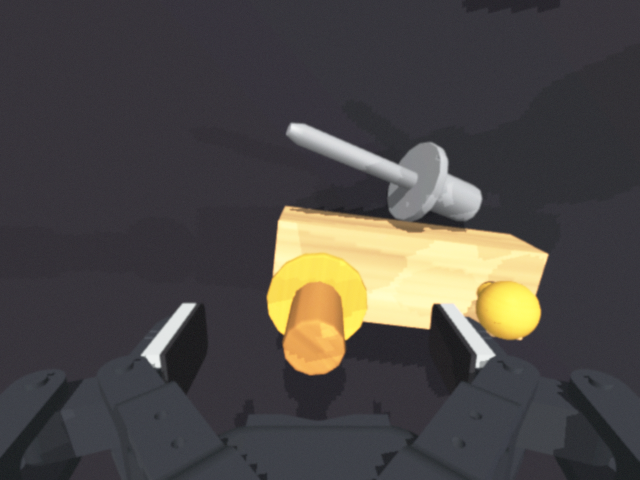

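The grip at (315,340) is centred between the pads, and the ball pin at (508,310) is clear behind the right finger. I'll close and lift.

```bash
python3 -m jog '[[0,0,0,0,0,0,1],[0,0,0,0,0,0,1],[0,0,0,0,0,0,1],[0,0,0,0,0,0,1],[0,0,0,0,0,0,1],[0,0,0,0,0,0,1],[0,0,0,0,0,0,1]]' 60
python3 -m jog '[[-0.01,0,0,0,0,0,1],[-0.015,0,0,0,0,0,1],[-0.02,0,0,0,0,0,1],[-0.025,0,0,0,0,0,1],[-0.03,0,0,0,0,0,1],[-0.03,0,0,0,0,0,1],[0,0,0,0,0,0,1],[0,0,0,0,0,0,1],[0,0,0,0,0,0,1]]'
python3 - <<'E'
from h import *
st(); cam('wrist','pics/w6.png');cam('side','pics/s6.png');cam('scene','pics/sc6.png')
cv2.imwrite('pics/m6.png',np.hstack([cv2.imread('pics/s6.png')[80:320,300:640],cv2.imread('pics/sc6.png')[60:300,180:420]]))
plan([.591,.0125,.215],-14)
E
```

```text
time: 8.57
tcp_pos: [0.4248, -0.2171, 0.0841]
tcp_rot: [0.193, 1.561, -0.194]
contact_force: [0.5, -0.3, 4.2]
gripper_width: 0.239
time: 9.32
tcp_pos: [0.4231, -0.216, 0.2124]
tcp_rot: [0.194, 1.564, -0.192]
contact_force: [-0.5, 1.3, -2.5]
gripper_width: 0.238
t 9.32 tcp [ 0.4231 -0.216   0.2124] x [-0.002  0.001 -1.   ] zyaw -14.1 F [-0.5  1.3 -2.5] w 0.238 q [-0.56  0.04  1.99 -0.    1.11 -0.32]
shift tool (start axes) [-0.0039  0.2624  0.1077] shift in final axes [-0.0038  0.2622  0.1082] rot [-0.002 -0.004 -0.001] rows>= 0.040623362195367385
```

View pics/w6.png

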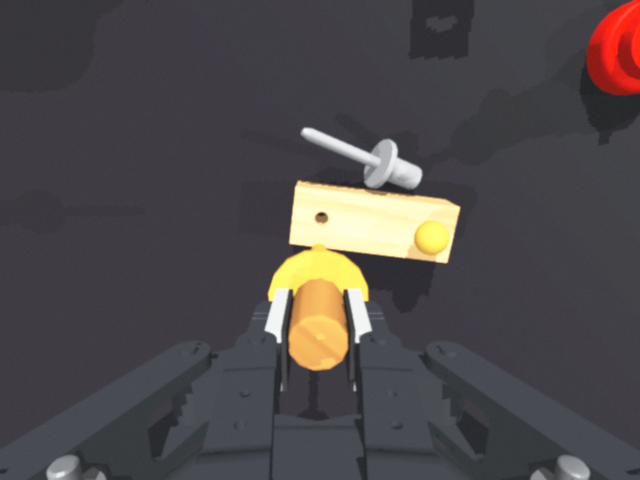

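View pics/m6.png

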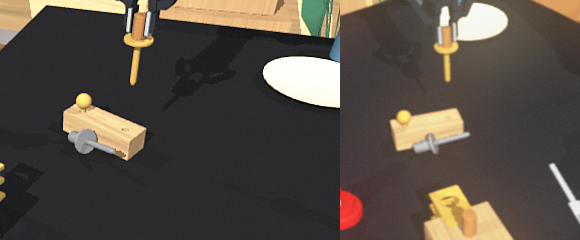

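```bash
python3 -m jog '[[-0.002,0.015,0.006,0,0,0,1],[-0.002,0.03,0.0123,0,0,0,1],[0,0.03,0.0123,0,0,0,1],[0,0.03,0.0123,0,0,0,1],[0,0.03,0.0123,0,0,0,1],[0,0.03,0.0123,0,0,0,1],[0,0.03,0.0123,0,0,0,1],[0,0.03,0.0123,0,0,0,1],[0,0.0224,0.0095,0,0,0,1],[0,0.015,0.0061,0,0,0,1]]'
python3 -m jog '[[0,0,0,0,0,0,1],[0,0,0,0,0,0,1],[0,0,0,0,0,0,1],[0,0,0,0,0,0,1],[0,0,0,0,0,0,1],[0,0,0,0,0,0,1]]'
python3 - <<'E'
from h import *
st(); cam('wrist','pics/w7.png')
for n in('side','scene'):
    im,d,p,T=cam(n,f'pics/{n}7.png');np.savez(f'{n}7.npz',im=im,d=d,T=T,P=cloud(d,p,T))
a=cv2.imread('pics/side7.png')[120:300,200:360];b=cv2.imread('pics/scene7.png')[140:320,230:390]
cv2.imwrite('pics/m7.png',cv2.resize(np.hstack([a,b]),None,fx=2.5,fy=2.5,interpolation=2))
st()
E
```

```text
time: 10.3
tcp_pos: [0.5928, 0.0139, 0.2153]
tcp_rot: [0.192, 1.565, -0.191]
contact_force: [0.5, -0.8, -0.7]
gripper_width: 0.239
time: 10.8
tcp_pos: [0.5921, 0.0106, 0.2174]
tcp_rot: [0.194, 1.562, -0.194]
contact_force: [0.2, -1.0, -1.7]
gripper_width: 0.235
t 10.8 tcp [0.5921 0.0106 0.2174] x [-0. -0. -1.] zyaw -14.2 F [ 0.2 -1.  -1.7] w 0.235 q [-0.06  0.26  1.73 -0.    1.16  0.19]
t 10.95 tcp [0.5924 0.0111 0.2175] x [ 0. -0. -1.] zyaw -14.1 F [-0.1 -0.1 -2. ] w 0.237 q [-0.05  0.26  1.73 -0.    1.16  0.19]
```

View pics/w7.png

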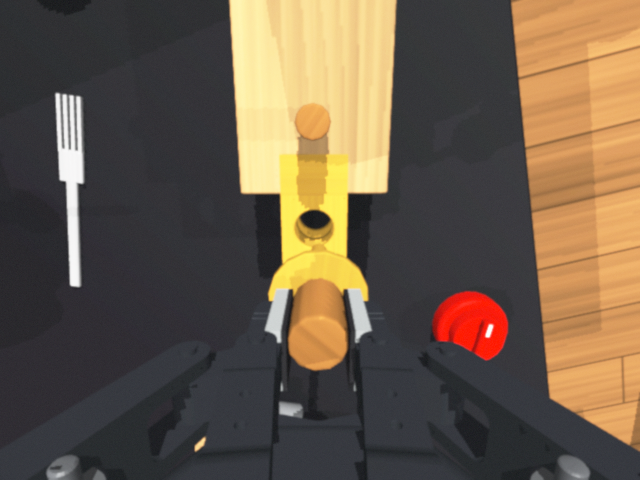

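View pics/m7.png

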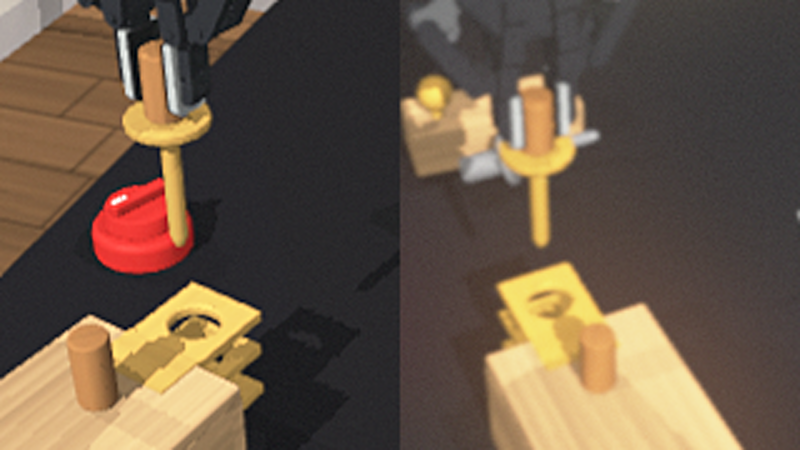

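Run:
```python
from h import *
s=manip.read_state()
im,d,p,T=cam('wrist')
print('wrist hole',rayT(p,T,314.5,225,.08), 'grip top',rayT(p,T,317.5,343,.2175+.030),'collar front', rayT(p,T,318.5,285,.212))
for n,t,h in(('side',(271.6,216.7),(278,250)),('scene',(286.4,236.7),(290,261.2))):
    p=manip.camera_params(n);T=np.array(p['pose'])
    a,b=rayT(p,T,*t,.135),rayT(p,T,*h,.08);print(n,'tip',a,'hole',b,'d',b-a)
```

```text
wrist hole [0.5918 0.015 ] grip top [0.5937 0.0138] collar front [0.5957 0.0196]
side tip [0.5911 0.0155] hole [0.5863 0.0161] d [-0.0048  0.0006]
scene tip [0.594  0.0133] hole [0.5906 0.0147] d [-0.0034  0.0014]
```

```bash
python3 -m jog '[[0.015,0.0005,-0.003,0,0,0,1],[0.015,0,0,0,0,0,1],[0.01,0,0,0,0,0,1],[0,0,0,0,0,0,1],[0,0,0,0,0,0,1],[0,0,0,0,0,0,1]]'
python3 - <<'E'
from h import *
st()
for n in('side','scene'): cam(n,f'pics/{n}8.png')
a=cv2.imread('pics/side8.png')[150:300,220:340];b=cv2.imread('pics/scene8.png')[170:320,230:350]
cv2.imwrite('pics/m8.png',cv2.resize(np.hstack([a,b]),None,fx=3.3,fy=3.3,interpolation=2))
E
```

```text
time: 11.5
tcp_pos: [0.5903, 0.0128, 0.1779]
tcp_rot: [0.193, 1.561, -0.193]
contact_force: [-0.3, 0.7, -2.7]
gripper_width: 0.234
t 11.5 tcp [0.5903 0.0128 0.1779] x [ 0.001 -0.    -1.   ] zyaw -14.1 F [-0.3  0.7 -2.7] w 0.234 q [-0.05  0.3   1.76 -0.    1.08  0.19]
```

View pics/m8.png

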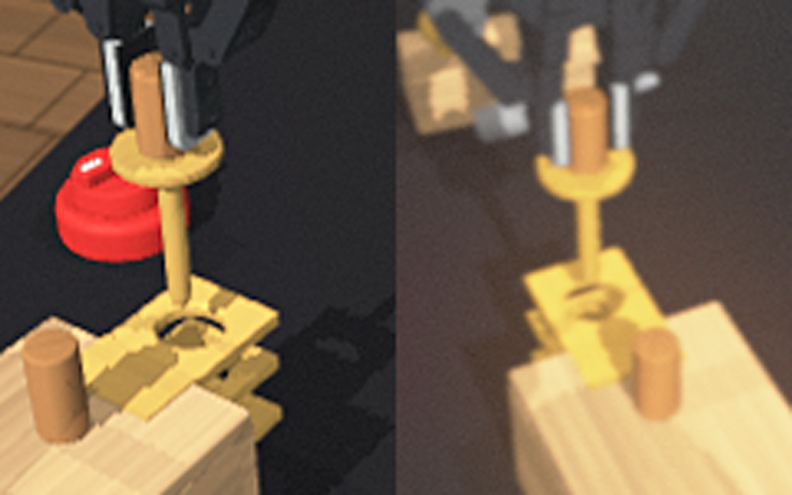

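Run:
```python
from h import *
for n,t,h in(('side',(220+180/3.3,150+301/3.3),(220+192/3.3,150+332/3.3)),('scene',(230+(588-396)/3.3,170+280/3.3),(230+(594-396)/3.3,170+301/3.3))):
    p=manip.camera_params(n);T=np.array(p['pose'])
    a,b=rayT(p,T,*t,.095),rayT(p,T,*h,.08);print(n,'tip',a,'hole',b,'d',b-a)
st()
```

```text
side tip [0.5899 0.0167] hole [0.5855 0.0173] d [-0.0044  0.0006]
scene tip [0.5927 0.0137] hole [0.5906 0.0148] d [-0.0021  0.0011]
t 11.6 tcp [0.5907 0.0128 0.1784] x [ 0.002 -0.    -1.   ] zyaw -14.1 F [ 0.8 -0.  -2. ] w 0.235 q [-0.05  0.3   1.76 -0.    1.08  0.19]
```

```bash
python3 -m jog '[[0.0,0.0005,-0.003,0,0,0,1],[0.01,0,0,0,0,0,1],[0.01,0,0,0,0,0,1],[0.01,0,0,0,0,0,1],[0,0,0,0,0,0,1],[0,0,0,0,0,0,1]]'
python3 -m jog '[[0.01,0,0,0,0,0,1],[0.01,0,0,0,0,0,1],[0.01,0,0,0,0,0,1],[0.01,0,0,0,0,0,1],[0,0,0,0,0,0,1],[0,0,0,0,0,0,1]]'
python3 - <<'E'
from h import *
st()
for n in('side','scene'): cam(n,f'pics/{n}9.png')
a=cv2.imread('pics/side9.png')[170:320,220:340];b=cv2.imread('pics/scene9.png')[190:340,230:350]
cv2.imwrite('pics/m9.png',cv2.resize(np.hstack([a,b]),None,fx=3.3,fy=3.3,interpolation=2))
E
```

```text
time: 12.1
tcp_pos: [0.5856, 0.0141, 0.1454]
tcp_rot: [0.193, 1.566, -0.193]
contact_force: [0.2, -0.1, -2.1]
gripper_width: 0.239
time: 12.6
tcp_pos: [0.5858, 0.0141, 0.1058]
tcp_rot: [0.193, 1.565, -0.193]
contact_force: [0.3, -0.6, -2.5]
gripper_width: 0.239
t 12.6 tcp [0.5858 0.0141 0.1058] x [-0.003  0.    -1.   ] zyaw -14.1 F [ 0.3 -0.6 -2.5] w 0.239 q [-0.05  0.38  1.81 -0.    0.95  0.2 ]
```

View pics/m9.png

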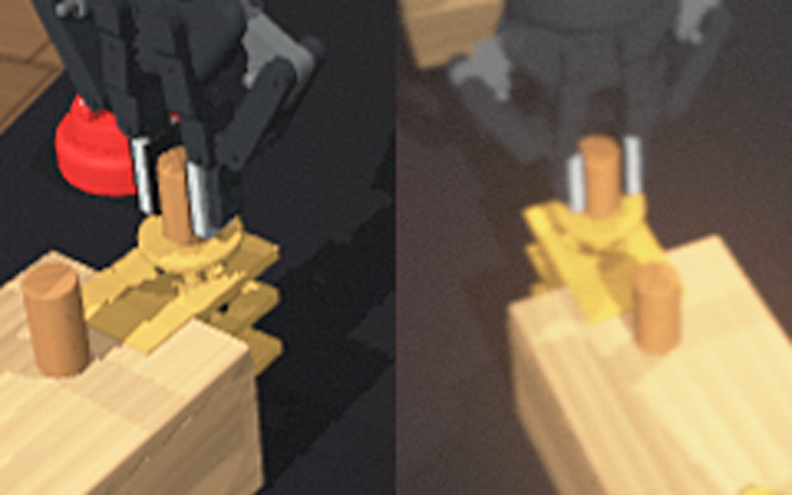

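```bash
python3 -m jog '[[0.005,0,0.002,0,0,0,1],[0.003,0,0,0,0,0,1],[0.002,0,0,0,0,0,1],[0.001,0,0,0,0,0,1],[0,0,0,0,0,0,1],[0,0,0,0,0,0,1]]'
python3 -m jog '[[0.001,0,0,0,0,0,1],[0.001,0,0,0,0,0,1],[0,0,0,0,0,0,1],[0,0,0,0,0,0,1]]'
```

```text
time: 13.2
tcp_pos: [0.5888, 0.0135, 0.0962]
tcp_rot: [0.193, 1.562, -0.193]
contact_force: [-0.2, -0.8, -1.6]
gripper_width: 0.238
time: 13.53
tcp_pos: [0.5888, 0.0135, 0.0943]
tcp_rot: [0.193, 1.562, -0.193]
contact_force: [0.3, 0.1, -2.8]
gripper_width: 0.235
```

```bash
python3 -m jog '[[0.001,0,0,0,0,0,1],[0.001,0,0,0,0,0,1],[0,0,0,0,0,0,1],[0,0,0,0,0,0,1]]'
python3 -m jog '[[0.001,0,0,0,0,0,1],[0,0,0,0,0,0,1],[0,0,0,0,0,0,1]]'
python3 - <<'E'
from h import *
st()
for n in('side','scene'): cam(n,f'pics/{n}10.png')
a=cv2.imread('pics/side10.png')[170:320,220:340];b=cv2.imread('pics/scene10.png')[190:340,230:350]
cv2.imwrite('pics/m10.png',cv2.resize(np.hstack([a,b]),None,fx=3.3,fy=3.3,interpolation=2))
E
```

```text
time: 13.87
tcp_pos: [0.589, 0.0136, 0.0923]
tcp_rot: [0.193, 1.562, -0.193]
contact_force: [0.3, -0.1, -0.3]
gripper_width: 0.237
time: 14.12
tcp_pos: [0.5896, 0.0134, 0.0922]
tcp_rot: [0.193, 1.561, -0.193]
contact_force: [-1.4, -0.2, 4.4]
gripper_width: 0.237
t 14.12 tcp [0.5896 0.0134 0.0922] x [ 0.001 -0.    -1.   ] zyaw -14.1 F [-1.4 -0.2  4.4] w 0.237 q [-0.05  0.41  1.81 -0.    0.92  0.2 ]
```

View pics/m10.png

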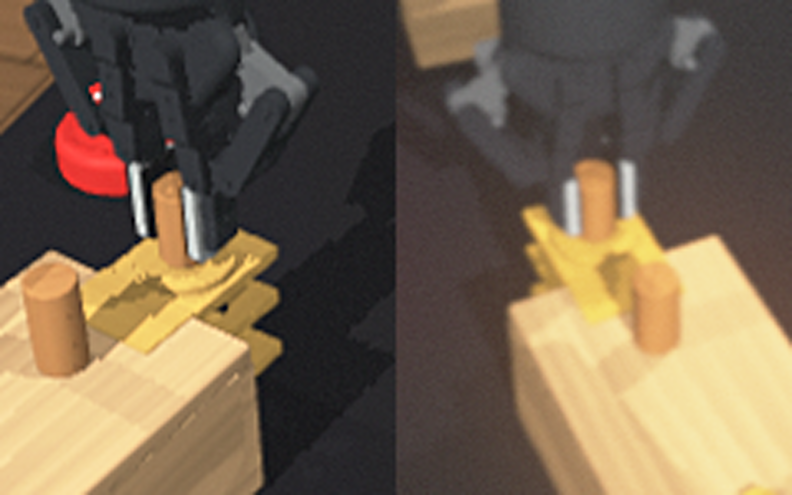

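Contact came at the expected height of 0.092, and the collar sits on the lid's plate. I'll release slowly and back straight up.

```bash
python3 -m jog '[[0,0,0,0,0,0,0.4],[0,0,0,0,0,0,0.2],[0,0,0,0,0,0,0],[0,0,0,0,0,0,-0.4],[0,0,0,0,0,0,-0.7],[0,0,0,0,0,0,-1],[0,0,0,0,0,0,-1],[0,0,0,0,0,0,-1],[0,0,0,0,0,0,-1]]'
python3 -m jog '[[-0.01,0,0,0,0,0,-1],[-0.02,0,0,0,0,0,-1],[-0.03,0,0,0,0,0,-1],[-0.03,0,0,0,0,0,-1],[-0.03,0,0,0,0,0,-1],[-0.025,0,0,0,0,0,-1],[0,0,0,0,0,0,-1],[0,0,0,0,0,0,-1],[0,0,0,0,0,0,-1],[0,0,0,0,0,0,-1]]'
python3 - <<'E'
from h import *
st()
im,d,p,T=cam('wrist','pics/w11.png'); np.savez('w11.npz',im=im,d=d,T=T,P=cloud(d,p,T))
for n in('side','scene'):
    im,d,p,T=cam(n,f'pics/{n}11.png');np.savez(f'{n}11.npz',im=im,d=d,T=T,P=cloud(d,p,T))
a=cv2.imread('pics/side11.png')[170:320,220:340];b=cv2.imread('pics/scene11.png')[190:340,230:350]
cv2.imwrite('pics/m11.png',cv2.resize(np.hstack([a,b]),None,fx=3.3,fy=3.3,interpolation=2))
for n in('wrist11','side11'):
    P=np.load(n.replace('wrist','w')+'.npz')['P']
    D=np.hypot(P[...,0]-.59,P[...,1]-.013)
    m=(D<.025)&(P[...,2]>.11)&(P[...,2]<.14); print(n,'griptop',m.sum(),P[m].mean(0),np.median(P[m][:,2]),P[m][:,2].max())
    m=(D<.03)&(P[...,2]>.07)&(P[...,2]<.095); print('collar', P[m].mean(0),np.percentile(P[m][:,2],[5,25,50,75,95]))
E
```

```text
time: 14.97
tcp_pos: [0.5889, 0.0135, 0.0913]
tcp_rot: [0.193, 1.562, -0.193]
contact_force: [-0.5, 0.1, 0.3]
gripper_width: 1.0
time: 15.8
tcp_pos: [0.5876, 0.0136, 0.2348]
tcp_rot: [0.193, 1.565, -0.193]
contact_force: [-0.1, -0.8, -0.4]
gripper_width: 1.002
t 15.8 tcp [0.5876 0.0136 0.2348] x [-0.003  0.    -1.   ] zyaw -14.1 F [-0.1 -0.8 -0.4] w 1.002 q [-0.05  0.24  1.72 -0.    1.19  0.2 ]
wrist11 griptop 752 [0.59083212 0.01529696 0.11922972] 0.11967985547446736 0.121530620329309
collar [0.59123114 0.01604638 0.08145013] [0.07808186 0.07898786 0.08045592 0.08380789 0.08486289]
side11 griptop 206 [0.58760272 0.01970106 0.11797151] 0.11947640457338388 0.12166366524023381
collar [0.58370303 0.02096298 0.08272797] [0.07743471 0.07964755 0.08341245 0.08457893 0.09061515]
```

View pics/w11.png

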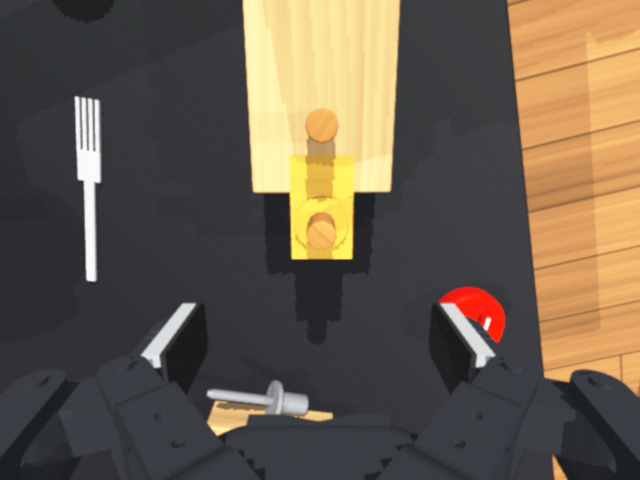

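View pics/m11.png

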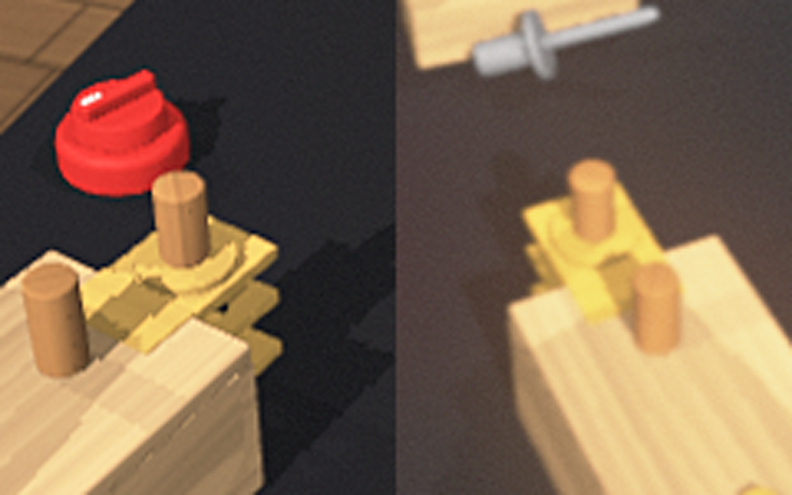

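The collar lies flat at z ≈ 0.084 (0.085 expected) and the grip top is at ≈ 0.120 (0.121 expected). The pin is upright, within about 3 mm of the hole axis, the lid is shut and the gripper is clear.

```bash
python3 -c "
from workcell import manip
print(manip.hand_in())"
```

```text
the job is handed in; nothing more can be done
None
```

I swung the lid shut by its knob to the firm stop. Then I took the long brass and wood pin from the oak rest, lowered it through all three plates until the collar touched the lid's plate, and let go. I handed the job in at about 16 s; no verdict is reported.

- **Last checks:** the collar top was at about 84 mm and the grip top at about 120 mm, against 85 and 121 mm expected. The pin looked upright, within about 3 mm of the holes' axis. The lid looked shut, and the gripper hung clear about 0.15 m above the seated height.
- **Disagreements:** the side camera put the hole about 5 mm nearer the robot in x than the wrist and scene cameras did. I aimed between them, and the pin went in without any sideways force.
- **Grey look-alike pin:** it tipped over while I was shutting the lid and now lies against the oak rest. The arm was never near it, and it stayed on the table.

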